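Disarm the display alarm: code, then hold the security key on the port

ROBOT

A 7-joint arm with a two-finger parallel gripper is mounted at the origin on the work surface; the furniture and walls round the work are solid. World frame = base frame: x ahead of the robot, y to its left, z up, the work surface at z = 0. Lengths are in m, angles in degrees, forces in N, time in s.
With the tool pointing down it reaches from about 0.35 to 0.775 m from the base axis. Payload 3.1 kg.
Tool frame: the origin (TCP) lies at the very end of the fingers, on their centre line; the grasp point (between the pads) lies 19 mm behind it; z points along the fingers, y is the line along which they close (so a half turn about z gives the same grasp; the last joint's range is limited). The gripper opens to 85 mm and grips with 20 to 120 N. Pads are 22 mm wide; open, the fingers measure 114 mm over their backs; the gripper's body (76 mm by 85 mm) begins 54 mm behind the grasp point. The pads swing forward as they close: fully open they stand 13 mm farther back than shut.
Start: joints at [-65.529, 17.813, 0.802, 86.603, -0.252, 75.585, -1.558], TCP at [0.248, 0.491, 0.231] pointing down, gripper open.
Joint ranges: [-154.91, 154.91], [-16.99, 109.72], [-72.82, 74.43], [7.12, 147.25], [-82.49, 262.49], [11.32, 116.49], [-174.64, 174.64]. Speed limits (degrees/s): [159.86, 159.86, 180, 180, 180, 180, 180].

INTERFACE

Orientations are given as [roll, pitch, yaw] about the fixed x, y, z axes, in that order (R = Rz(yaw) Ry(pitch) Rx(roll)).
In Python, from station import env gives the robot as it stands.
- The arm moves only by the shell command python3 -m jog 'ROWS' [OPENING]. ROWS is JSON, a list of rows, each a list of 6 numbers: the shift along the tool's x, y, z in mm, then the turn, a rotation vector about the tool's x, y, z in rad. In form: [[tx, ty, tz, wx, wy, wz], ...]. A call has exactly 8 rows; each row shifts and turns the commanded pose from where the row before left it, along the tool's axes as they then stand; what a row does not reach is not made up. A row lasts 1/10 s, in which the tool goes at most 50 mm and 8.59 degrees, less where a joint would pass 70% of its speed; a pose out of reach is approached as far as the arm can. A call is refused whole if a number of a shift passes 50 or a number of a turn 0.15, either way. A call with a gripper value outside its range is refused whole. OPENING is the finger opening in mm, from 0 to 85.4, set as the call begins (- or left out, the last holds). The fingers move at their own pace and stop on an object; the grip force is fixed at half the most. Time passes only in rows, so rows that do not move let the fingers close, or fill a call up. It gives the time, the measured TCP pose, the force, the opening and the grip force at its end, in the units of the state.
- env.sense(): the state, without advancing time (a new reading comes with each control period).
- env.read_camera(name): name is "scene" or "top" or "wrist"; returns (picture, depth): 480x640x3 uint8, blue, green, red; 480x640 float32, m along the optical axis (not along the pixel's ray), 0 where there is no reading.
- env.camera_model(name): a dict with "camera_matrix" (3x3 intrinsics, pixels), "R" (3x3) and "t" (3): a world point X has camera coordinates R X + t; the wrist camera has in their place "T_tool_cam" (4x4, takes a point from camera to tool coordinates, whose origin is the TCP and whose axes are the flange's). Camera axes: x right, y down, z forward; pixel columns grow to the right and rows downward; lengths in m; the calibration is good to about 2 mm. A picture is of the moment at which its call begins: read the wrist's pose just before it. camera_model takes no time and is no camera call.
- env.hand_in(): hands the job in; it is judged then, once.
Trained networks look in the newest picture that a camera, given by its name, has taken for a name from the list of things; names that differ only in an ending like _2 or _b are one class to them, and where a whole thing is asked for, a point or a joint stands for the part that bears it (a point fixed in the world has none). Each returns a list of dicts, best first, with "p" (0 to 1); they miss things now and then, are a little off and sometimes report something else, mostly with a low value. They report only what shows in the picture. A call takes as long as a camera call. They do not tell look-alikes from the thing itself.
- env.silhouettes(camera, target): "pixels" (480x640 bool, what is visible of it) and "centre" ([row, column] in pixels, amid what is visible of it).
The state is a dict: "time": time; "joint_positions": joint angles; "qvel": joint speeds; "effort": joint torques, N m; "position": TCP position; "tool_rot": TCP orientation; "contact_force": force on the tool from outside, world axes, zero at the start; "moment": the same for the moment, N m; "width": opening from 0.0 (shut) to 1.0 (fully open); "gripper_force": force on a finger pad.
Only numpy, scipy, OpenCV 4.12 (cv2) and the standard library are available. Lean on these libraries where they do the work, as an engineer would, in place of code of your own. Each camera call takes 0.05 s, during which the arm holds its last target. There are 200 camera calls.

TASK

Disarm this display's alarm: with the fingertips type the clerk code 3-1-4 on the console's four keys (numbered 1 to 4 from left to right as you face its low front edge), one key at a time, fully down and up again, and press no key after that; key 2 is not to be pressed at all. Then take the security key out of its charging dock, put its steel nose into the console's round steel port, square to the sloped face, and press lightly so that the sprung contact inside goes in about half way without bottoming out. Finish while still holding the key pressed there, not letting go, and leave the goods round about where they stand.

Things in the scene. Friction and masses are not known exactly. Their poses are not given: they have to be found in the camera images.
- console: fixed alarm console: grey wedge housing 180 mm wide (y), 160 mm deep (x); its aluminium face slopes at 20 degrees, 28 mm high at the front edge (-x), 86 mm at the rear. Origin: middle of the underside; x from front to rear, y to the left as one faces the front edge, z up. A row of four keys lies near the front edge, the round key port behind them in the middle.
- key_1_top (a point): middle of the top of console key 1 (leftmost, +y end); z of the point is square to the sloped face (out of it), y to the left. The cap is white, 22 mm (up the slope) by 24 mm, and its top stands 7 mm above the face; keys are 38 mm apart.
- key_2_top (a point): middle of the top of console key 2 (second from the left, not part of the code); z of the point is square to the sloped face (out of it), y to the left. The cap is white, 22 mm (up the slope) by 24 mm, and its top stands 7 mm above the face; keys are 38 mm apart.
- key_3_top (a point): middle of the top of console key 3 (third from the left); z of the point is square to the sloped face (out of it), y to the left. The cap is white, 22 mm (up the slope) by 24 mm, and its top stands 7 mm above the face; keys are 38 mm apart.
- key_4_top (a point): middle of the top of console key 4 (rightmost, -y end); z of the point is square to the sloped face (out of it), y to the left. The cap is white, 22 mm (up the slope) by 24 mm, and its top stands 7 mm above the face; keys are 38 mm apart.
- key_1 (a joint): travel of key 1, m: 0 up, 0.005 fully down; counts as pressed beyond 0.0035, as up below 0.002. Spring key: about 0.8 N to start, 3.3 N fully down.
- key_2 (a joint): travel of key 2, m: 0 up, 0.005 fully down; counts as pressed beyond 0.0035, as up below 0.002. Spring key: about 0.8 N to start, 3.3 N fully down.
- key_3 (a joint): travel of key 3, m: 0 up, 0.005 fully down; counts as pressed beyond 0.0035, as up below 0.002. Spring key: about 0.8 N to start, 3.3 N fully down.
- key_4 (a joint): travel of key 4, m: 0 up, 0.005 fully down; counts as pressed beyond 0.0035, as up below 0.002. Spring key: about 0.8 N to start, 3.3 N fully down.
- port: key port fixed to the console: steel collar standing 14 mm out of the sloped face, 37 mm across its flared rim, bore 21 mm. Origin: on its axis at face level; z along the axis, out of and square to the face (20 degrees from vertical, leaning to the console's front); y to the console's left. The flat top of the brass sprung contact inside (17 mm wide) stands 10 mm above the origin at rest.
- contact (a joint): travel of the sprung contact in the port, m: 0 out, 0.008 bottomed; spring about 0.4 N at the start plus 0.6 N per mm (2.8 N half way, 5.2 N bottomed). Wanted at the end: about 0.004.
- dock: fixed round charging dock for the key: grey drum 66 mm in diameter on a black foot disc 96 mm in diameter and 10 mm thick; round socket 19 mm wide and 24 mm deep in the middle of its top, which lies 34 mm above the counter. Origin: middle of its underside, z up.
- dock_mouth (a point): centre of the mouth of the dock's socket, 34 mm above the counter
- skey: loose security key, 104 mm, 70 g, upright in the dock: steel nose 16 mm wide, 24 mm long; black flange 30 mm wide at 24 to 32 mm above the tip; white handle 20 mm thick (x), 34 mm wide (y) up to 92 mm; steel loop on top. Origin: centre of the nose's flat tip; z from nose to handle. In the dock the tip is 24 mm below the mouth. Grip the 20 mm thickness 55 to 65 mm above the tip.
- wedge_case: loose white three-sided spectacle case, 158 x 73 x 56 mm; origin under its middle. Leave it.
- pouch_rest: loose blue spectacle pouch upright on a brass and wood rest, 62 x 57 x 111 mm; origin under its middle. Leave it.
- magnets: loose stack of wooden magnets in a film bag, 50 x 62 x 33 mm; origin under its middle. Leave it.
Things that resemble listed ones, but are neither listed nor needed, are in the scene too. Several things have the shape of the skey; the one meant has the colours described above.

How it is judged:
By the outcome, as a careful person would: the job done as asked, in the order asked, and still so for the second after the job is handed in, while the arm keeps its last pose, push and grip.
It also fails if it takes over 54 s, if anything falls off the work surface, if the arm or the gripper's body presses on something with over 40 N, if the wrist force passes 120 N, or if a joint passes its speed limit or range.

## Working session

There is one attempt and no reset: what is moved stays moved. The work goes in short steps, Python scripts to look and compute and a shell command to move; the robot and the scene stay as the last step left them, time stands still between calls to the robot, and variables do not carry over. Pictures are saved under pics/ and viewed, at most 10 in all, crops included, and the job is handed in when it is done.

```bash
ls; mkdir -p pics
cat > h.py <<'E'
import numpy as np, cv2
from station import env
from scipy.spatial.transform import Rotation as Ro
def tool():
    s=env.sense(); T=np.eye(4); T[:3,:3]=Ro.from_euler('xyz',s['tool_rot'],degrees=True).as_matrix(); T[:3,3]=s['position']; return T
def cloud(name,depth,T=None):
    m=env.camera_model(name); K=np.array(m['camera_matrix']); v,u=np.mgrid[:480,:640]
    P=np.stack([(u-K[0,2])/K[0,0]*depth,(v-K[1,2])/K[1,1]*depth,depth],-1)
    if name=='wrist':
        M=T@np.array(m['T_tool_cam']); return P@M[:3,:3].T+M[:3,3]
    return (P-np.array(m['t']))@np.array(m['R'])
E
python3 - <<'E'
from h import *
print(env.sense())
out={}
for n in ('scene','top'):
    p,d=env.read_camera(n); cv2.imwrite(f'pics/{n}.png',p); W=cloud(n,d); np.save(n+'.npy',W)
    for t in ('skey','console','dock','port','key_1'):
        for r in env.silhouettes(n,t)[:5]:
            px=r['pixels']&(d>0); q=W[px]
            print(n,t,round(r['p'],2),np.round(r['centre']),px.sum(),np.round(np.median(q,0),3) if len(q) else None, np.round(np.percentile(q,[1,99],axis=0),3).tolist() if len(q) else None)
E
```

```text
pics
{'time': 0.0, 'joint_positions': array([-65.52819145,  17.85958108,   0.80183584,  86.69343341,
        -0.25331833,  75.58343315,  -1.55730993]), 'qvel': array([ 0.01626405,  0.08958587, -0.02338904,  0.02971511, -0.07806689,
       -0.0468782 , -0.03285207]), 'effort': array([-8.94484538e-05, -3.79913342e+01,  1.46137141e-01, -2.30585700e+01,
        1.22050944e-02,  1.34811335e-02, -1.09783747e-05]), 'position': array([0.24815722, 0.490009  , 0.23021886]), 'tool_rot': array([-1.79865396e+02,  4.37099597e-03,  1.53144039e+02]), 'contact_force': array([-0.43719582, -0.34494267,  0.14837279]), 'moment': array([-0.0173937 ,  0.00699323,  0.0039147 ]), 'gripper_force': 0.0, 'width': 0.9989288864586362}
scene skey 0.87 [190. 313.] 418 [0.641 0.194 0.059] [[0.628, 0.184, 0.001], [0.807, 0.321, 0.103]]
scene skey 0.86 [184. 259.] 380 [0.577 0.332 0.061] [[0.571, 0.319, 0.007], [0.697, 0.449, 0.103]]
scene skey 0.77 [196. 279.] 377 [0.53  0.219 0.074] [[0.523, 0.206, 0.001], [0.697, 0.37, 0.107]]
scene skey 0.65 [221. 249.] 417 [0.424 0.22  0.06 ] [[0.412, 0.209, 0.003], [0.551, 0.352
[... 1326 characters left out ...]
]
top console 0.65 [228. 429.] 6098 [ 0.547 -0.22   0.055] [[0.461, -0.317, 0.008], [0.631, -0.127, 0.086]]
top dock 0.85 [240. 240.] 1061 [0.525 0.217 0.012] [[0.49, 0.178, 0.0], [0.58, 0.27, 0.039]]
top port 0.58 [210. 429.] 317 [ 0.577 -0.218  0.075] [[0.556, -0.243, 0.059], [0.6, -0.197, 0.089]]
top key_1 0.6 [240. 425.] 105 [ 0.503 -0.212  0.049] [[0.492, -0.224, 0.04], [0.515, -0.201, 0.056]]
top key_1 0.54 [237. 459.] 113 [ 0.516 -0.287  0.048] [[0.506, -0.301, 0.035], [0.527, -0.276, 0.055]]
top key_1 0.29 [274. 137.] 745 [0.443 0.437 0.008] [[0.417, 0.413, -0.002], [0.481, 0.475, 0.114]]
top key_1 0.21 [240. 238.] 1078 [0.526 0.217 0.012] [[0.49, 0.18, 0.001], [0.581, 0.271, 0.096]]
```

Run:
```python
import cv2,numpy as np
a=cv2.imread('pics/scene.png');b=cv2.imread('pics/top.png')
# montage: top full 640x480 beside crops
c1=cv2.resize(a[150:270,220:380],(400,300),interpolation=3); c2=cv2.resize(b[160:310,150:350],(400,300),interpolation=3)
c3=cv2.resize(b,(400,300)); c4=cv2.resize(b[160:310,330:530],(400,300),interpolation=3)
cv2.imwrite('pics/m1.png',np.vstack([np.hstack([c1,c2]),np.hstack([c3,c4])]))
```

```text
(no output)
```

View pics/m1.png

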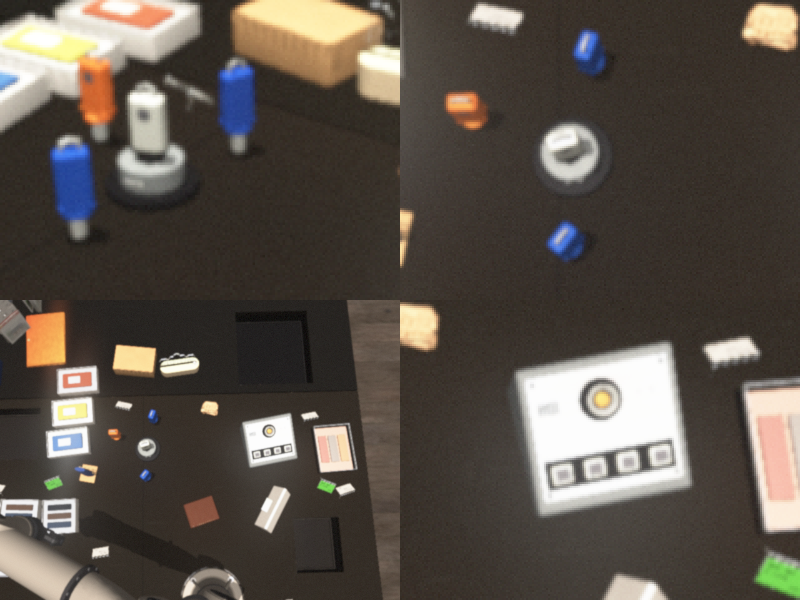

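View pics/scene.png

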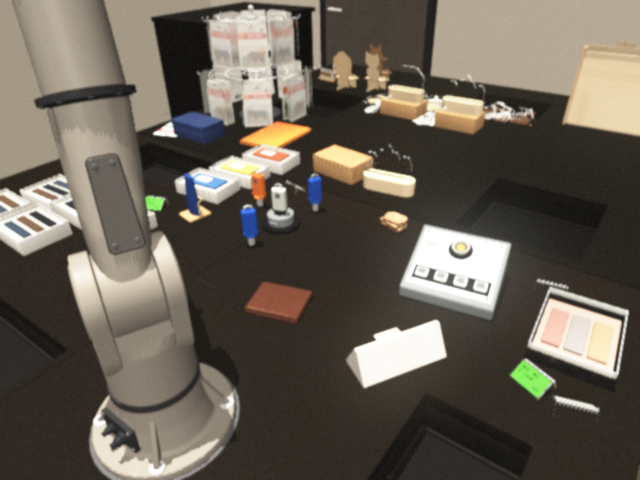

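Candidates for skey: white one in the dock at scene (279,196) / top (230,234); blue ones at scene (249,221) and (313,190); orange one at (259,184). The white one, standing in the round dock with a dark flange, fits; the enlarged crop confirms it. The console is at top (429,228), with its key row on the near edge.

```bash
cat >> h.py <<'E'
from scipy.optimize import least_squares
def fitconsole(W,mask):
    """rough console pose from face points: yaw, centre (given 20 deg slope model)"""
    q=W[mask]; q=q[q[:,2]>0.02]
    def res(p):  # plane z = 57mm + tan20*(x_local)
        x=(q[:,0]-p[0])*np.cos(p[2])+(q[:,1]-p[1])*np.sin(p[2]); y=-(q[:,0]-p[0])*np.sin(p[2])+(q[:,1]-p[1])*np.cos(p[2])
        e=(q[:,2]-0.057-np.tan(np.radians(20))*x)*np.cos(np.radians(20))
        return e
    return q,res
E
python3 - <<'E'
from h import *
for n in ('scene','top'):
    p,d=env.read_camera(n); W=cloud(n,d)
    m=env.silhouettes(n,'console')[0]['pixels']&(d>0)
    m=cv2.erode(m.astype(np.uint8),np.ones((3,3)))>0
    q=W[m]; q=q[q[:,2]>0.02]
    A=np.c_[q[:,:2],np.ones(len(q))]
    w=np.ones(len(q),bool)
    for i in range(8):
        c=np.linalg.lstsq(A[w],q[w,2],rcond=None)[0]; w=abs(q[:,2]-A@c)<0.004
    nrm=np.r_[-c[:2],1]; nrm/=np.linalg.norm(nrm)
    print(n,'slope',np.degrees(np.arccos(nrm[2])),'yaw',np.degrees(np.arctan2(c[1],c[0])),w.sum())
    r=cv2.minAreaRect(q[w][:,:2].astype(np.float32)); print(r)
    g=A@[*c]; x0=np.array(r[0]); print('height at centre',c@[*x0,1])
m=env.camera_model('wrist'); print(m)
E
```

```text
scene slope 20.080497479709116 yaw 10.160412701057192 5385
((0.5447316765785217, -0.22660106420516968), (0.15874044597148895, 0.1782187670469284), 9.780484199523926)
height at centre 0.056926962597236425
top slope 19.80362411817781 yaw 9.483666247253414 3980
((0.5451891422271729, -0.22353512048721313), (0.15522931516170502, 0.1765924096107483), 9.999368667602539)
height at centre 0.05619838301179181
{'camera_matrix': array([[356.8010203 ,   0.        , 316.22211439],
       [  0.        , 356.8010203 , 242.02617196],
       [  0.        ,   0.        ,   1.        ]]), 'T_tool_cam': array([[-4.76467022e-04, -9.57186753e-01, -2.89470713e-01,
         7.36749438e-02],
       [ 9.99999087e-01, -8.22096434e-04,  1.07241671e-03,
        -8.27817930e-04],
       [-1.26447591e-03, -2.89469938e-01,  9.57186270e-01,
        -1.42378987e-01],
       [ 0.00000000e+00,  0.00000000e+00,  0.00000000e+00,
         1.00000000e+00]])}
```

```bash
cat >> h.py <<'E'
def Rc(yaw,sl=20): return (Ro.from_euler('z',yaw,degrees=True)*Ro.from_euler('y',-sl,degrees=True)).as_matrix()
def toolR(Rp,a=90):
    """tool pointing down z of Rp, tool x at angle a deg in Rp's xy plane"""
    a=np.radians(a); x=Rp@[np.cos(a),np.sin(a),0]; z=-Rp[:,2]; return np.c_[x,np.cross(z,x),z]
def rows(P,R,n=8,T=None,via=None):
    T=tool() if T is None else T
    rv=Ro.from_matrix(T[:3,:3].T@R).as_rotvec(); d=np.asarray(P)-T[:3,3]; out=[]
    for k in range(n):
        Rk=T[:3,:3]@Ro.from_rotvec(rv*k/n).as_matrix(); out.append([*np.round(Rk.T@d/n*1000,1),*np.round(rv/n,4)])
    for r in out: print([float(v) for v in r],end=',\n')
    return out
E
python3 - <<'E'
from h import *
yaw=9.9; C=Rc(yaw); c=np.array([.545,-.225,.057])
P=c-0.09*C[:,1]+0.11*C[:,2]; R=toolR(C); print(P); rows(P,R,20)
E
```

```text
[ 0.52341162 -0.32012819  0.16036619]
[-30.6, -30.0, 3.5, -0.0162, -0.0081, 0.046],
[-31.9, -28.6, 3.3, -0.0162, -0.0081, 0.046],
[-33.2, -27.1, 3.1, -0.0162, -0.0081, 0.046],
[-34.3, -25.6, 3.0, -0.0162, -0.0081, 0.046],
[-35.5, -24.1, 2.9, -0.0162, -0.0081, 0.046],
[-36.5, -22.5, 2.8, -0.0162, -0.0081, 0.046],
[-37.5, -20.8, 2.7, -0.0162, -0.0081, 0.046],
[-38.4, -19.1, 2.7, -0.0162, -0.0081, 0.046],
[-39.2, -17.4, 2.7, -0.0162, -0.0081, 0.046],
[-39.9, -15.6, 2.8, -0.0162, -0.0081, 0.046],
[-40.6, -13.8, 2.9, -0.0162, -0.0081, 0.046],
[-41.1, -12.0, 3.0, -0.0162, -0.0081, 0.046],
[-41.6, -10.1, 3.2, -0.0162, -0.0081, 0.046],
[-42.0, -8.2, 3.4, -0.0162, -0.0081, 0.046],
[-42.3, -6.3, 3.6, -0.0162, -0.0081, 0.046],
[-42.6, -4.5, 3.8, -0.0162, -0.0081, 0.046],
[-42.7, -2.6, 4.1, -0.0162, -0.0081, 0.046],
[-42.7, -0.7, 4.4, -0.0162, -0.0081, 0.046],
[-42.7, 1.2, 4.8, -0.0162, -0.0081, 0.046],
[-42.5, 3.1, 5.2, -0.0162, -0.0081, 0.046],
```

```bash
python3 -m jog '[[-31,-30,3,-0.016,-0.008,0.046],[-32,-29,3,-0.016,-0.008,0.046],[-33,-27,3,-0.016,-0.008,0.046],[-34,-26,3,-0.016,-0.008,0.046],[-35,-24,3,-0.016,-0.008,0.046],[-36,-22,3,-0.016,-0.008,0.046],[-37,-21,3,-0.016,-0.008,0.046],[-38,-19,3,-0.016,-0.008,0.046]]' 0
python3 - <<'E'
from h import *
yaw=9.9; C=Rc(yaw); c=np.array([.545,-.225,.057])
P=c-0.09*C[:,1]+0.11*C[:,2]; R=toolR(C); rows(P,R,12)
E
```

```text
time: 1.6
position: [0.3574, 0.1657, 0.2032]
tool_rot: [172.1, 2.2, 131.8]
contact_force: [1.2, -0.1, 0.7]
width: 0.005
gripper_force: 0.0
[-39.2, -17.2, 2.8, -0.0162, -0.0081, 0.0458],
[-40.0, -15.4, 2.8, -0.0162, -0.0081, 0.0458],
[-40.6, -13.6, 2.9, -0.0162, -0.0081, 0.0458],
[-41.2, -11.8, 3.0, -0.0162, -0.0081, 0.0458],
[-41.6, -10.0, 3.2, -0.0162, -0.0081, 0.0458],
[-42.0, -8.1, 3.4, -0.0162, -0.0081, 0.0458],
[-42.3, -6.2, 3.6, -0.0162, -0.0081, 0.0458],
[-42.5, -4.3, 3.9, -0.0162, -0.0081, 0.0458],
[-42.7, -2.4, 4.2, -0.0162, -0.0081, 0.0458],
[-42.7, -0.6, 4.5, -0.0162, -0.0081, 0.0458],
[-42.6, 1.3, 4.8, -0.0162, -0.0081, 0.0458],
[-42.5, 3.2, 5.2, -0.0162, -0.0081, 0.0458],
```

```bash
python3 -m jog '[[-39,-17,3,-0.016,-0.008,0.046],[-40,-15,3,-0.016,-0.008,0.046],[-41,-14,3,-0.016,-0.008,0.046],[-41,-12,3,-0.016,-0.008,0.046],[-42,-10,3,-0.016,-0.008,0.046],[-42,-8,3,-0.016,-0.008,0.046],[-42,-6,4,-0.016,-0.008,0.046],[-42.5,-4,4,-0.016,-0.008,0.046]]' ; python3 -m jog '[[-43,-2.5,4,-0.016,-0.008,0.046],[-43,-0.5,5,-0.016,-0.008,0.046],[-43,1,5,-0.016,-0.008,0.046],[-42.5,3,5,-0.016,-0.008,0.046],[0,0,0,0,0,0],[0,0,0,0,0,0],[0,0,0,0,0,0],[0,0,0,0,0,0]]'
cat >> h.py <<'E'
def plane_view(name,C,c,W):
    "coords of cloud in console face frame centred c"
    return (W-c)@C
E
python3 - <<'E'
from h import *
print(env.sense()['joint_positions'])
T=tool(); p,d=env.read_camera('wrist'); np.savez('w1.npz',p=p,d=d,T=T); cv2.imwrite('pics/w1.png',p)
W=cloud('wrist',d,T); C=Rc(9.9); c=np.array([.545,-.225,.057])
for t in ('port','key_1','console'):
    for r in env.silhouettes('wrist',t)[:6]:
        m=r['pixels']&(d>0); L=(W[m]-c)@C
        if m.sum(): print(t,round(r['p'],2),np.round(r['centre']),m.sum(),np.round(np.median(W[m],0),4),'face',np.round(np.median(L,0)*1000,1),np.round(np.percentile(L,[2,98],axis=0)*1000).tolist())
E
```

```text
time: 2.4
position: [0.4693, -0.1575, 0.1749]
tool_rot: [163.9, 1.5, 110.4]
contact_force: [0.8, 1.4, -0.2]
width: -0.0
gripper_force: 0.0
time: 3.2
position: [0.5245, -0.317, 0.1598]
tool_rot: [160.2, -0.1, 100.1]
contact_force: [-0.2, -1.0, 0.0]
width: 0.002
gripper_force: 0.0
[  0.29158763  25.38307072  51.18685866  99.74575554 -43.02475645
  59.53797649  78.06590815]
port 0.84 [110. 363.] 4024 [ 0.5755 -0.2209  0.0759] face [35.1 -1.3  2.3] [[14.0, -24.0, 0.0], [59.0, 20.0, 14.0]]
key_1 0.97 [199. 260.] 1094 [ 0.5168 -0.2884  0.0494] face [-38.9 -57.4   6.1] [[-50.0, -69.0, 0.0], [-29.0, -46.0, 8.0]]
key_1 0.92 [ 19. 252.] 1426 [ 0.4979 -0.1794  0.0496] face [-38.8  53.    6.2] [[-49.0, 43.0, 2.0], [-29.0, 63.0, 8.0]]
key_1 0.77 [ 84. 254.] 1414 [ 0.5038 -0.2149  0.0494] face [-39.1  16.8   6.1] [[-50.0, 6.0, 1.0], [-29.0, 28.0, 8.0]]
key_1 0.77 [145. 257.] 1173 [ 0.5105 -0.252   0.0495] face [-38.7 -20.6   6.1] [[-49.0, -32.0, 3.0], [-29.0, -10.0, 8.0]]
console 0.91 [116. 316.] 60066 [ 0.5462 -0.2271  0.0568] face [ 0.4 -1.9 -0.1] [[-80.0, -86.0, -2.0], [80.0, 63.0, 12.0]]
```

View pics/w1.png

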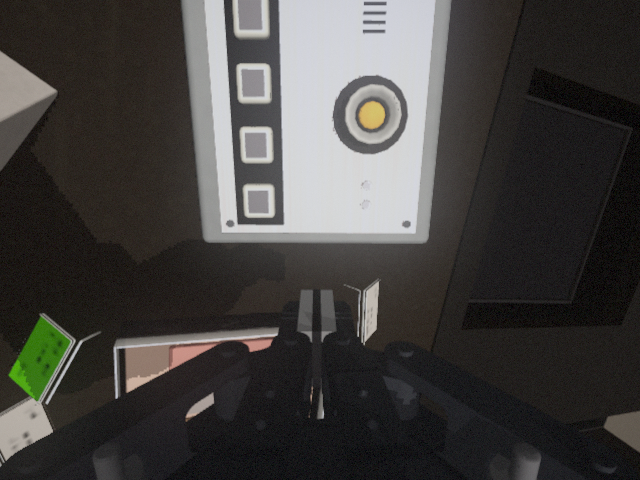

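Run:
```python
from h import *
z=np.load('w1.npz'); W=cloud('wrist',z['d'],z['T']); C=Rc(9.9); c=np.array([.545,-.225,.057])
L=((W-c)@C*1000)
m=(abs(L[...,0]-36)<25)&(abs(L[...,1]+2)<25)&(L[...,2]>10)&(L[...,2]<17)
q=L[m]; print(m.sum(),np.percentile(q,[1,50,99],axis=0).round(1))
f=least_squares(lambda p:np.hypot(q[:,0]-p[0],q[:,1]-p[1])-p[2],[36,-2,15],loss='soft_l1').x; print('rim',f)
pk=z['p'].astype(int); y=(pk[...,2]-pk[...,0]>60)&(np.hypot(L[...,0]-36,L[...,1]+2)<15); print('contact',y.sum(),np.median(L[y],0), (L[y].max(0)+L[y].min(0))/2)
fm=(abs(L[...,0]-10)<10)&(abs(L[...,1])<50); print('face z',np.median(L[fm],0))
T=tool(); print('tcp face',((T[:3,3]-c)@C*1000).round(1), (Ro.from_matrix(T[:3,:3].T@toolR(C)).as_rotvec()).round(4))
P=c+C@np.array([-.0385,-.021,.025]); rows(P,toolR(C),8)
```

```text
1618 [[ 19.6 -18.5  10. ]
 [ 37.4  -0.9  12.6]
 [ 53.2  14.8  14.5]]
rim [36.21432421 -2.00156784 14.61411797]
contact 566 [36.13360647 -1.79936467  9.23217649] [36.15721039 -1.26334821  5.63023052]
face z [ 7.5858843  -8.34170409  0.14701376]
tcp face [  1.1 -88.  109.2] [-0.003  -0.0011  0.0012]
[8.4, -4.9, 10.5, -0.0004, -0.0001, 0.0002],
[8.4, -4.9, 10.5, -0.0004, -0.0001, 0.0002],
[8.4, -4.9, 10.5, -0.0004, -0.0001, 0.0002],
[8.4, -4.9, 10.5, -0.0004, -0.0001, 0.0002],
[8.4, -4.9, 10.5, -0.0004, -0.0001, 0.0002],
[8.4, -4.9, 10.5, -0.0004, -0.0001, 0.0002],
[8.4, -4.9, 10.5, -0.0004, -0.0001, 0.0002],
[8.4, -4.9, 10.5, -0.0004, -0.0001, 0.0002],
```

```bash
python3 -m jog '[[16.8,-9.8,21,0,0,0],[16.8,-9.8,21,0,0,0],[16.8,-9.8,21,0,0,0],[16.8,-9.8,21,0,0,0],[0,0,5,0,0,0],[0,0,5,0,0,0],[0,0,0,0,0,0],[0,0,0,0,0,0]]'
python3 - <<'E'
from h import *
C=Rc(9.9); c=np.array([.545,-.225,.057]); T=tool(); print('tcp face',((T[:3,3]-c)@C*1000).round(1), env.sense()['contact_force']@C)
E
```

```text
time: 4.2
position: [0.5085, -0.2556, 0.0592]
tool_rot: [160.1, 0.1, 99.8]
contact_force: [-0.3, -0.5, -0.2]
width: -0.002
gripper_force: 0.0
tcp face [-38.  -23.9  16.2] [-0.3885274  -0.43077341 -0.05849499]
```

```bash
python3 -m jog '[[2,0,3,0,0,0],[1,0,3,0,0,0],[0,0,3,0,0,0],[0,0,3,0,0,0],[0,0,3,0,0,0],[0,0,0,0,0,0],[0,0,0,0,0,0],[0,0,0,0,0,0]]'
python3 - <<'E'
from h import *
C=Rc(9.9); c=np.array([.545,-.225,.057]); T=tool(); print('tcp face',((T[:3,3]-c)@C*1000).round(1), env.sense()['contact_force']@C)
E
```

```text
time: 5.0
position: [0.5118, -0.2498, 0.0447]
tool_rot: [160.1, -0.1, 99.9]
contact_force: [-4.6, 2.2, 10.8]
width: -0.003
gripper_force: 5.6
tcp face [-38.9 -18.7   1.1] [-0.21896007  2.96569702 11.56381895]
```

```bash
python3 -m jog '[[0,0,-6,0,0,0],[0,0,-6,0,0,0],[0,0,-6,0,0,0],[0,0,-1,0,0,0],[36,0,0,0,0,0],[37,0,0,0,0,0],[0,0,0,0,0,0],[0,0,0,0,0,0]]'
python3 - <<'E'
from h import *
C=Rc(9.9); c=np.array([.545,-.225,.057]); T=tool(); print('tcp face',((T[:3,3]-c)@C*1000).round(1), env.sense()['contact_force']@C)
E
```

```text
time: 5.8
position: [0.493, -0.1778, 0.0615]
tool_rot: [160.2, -0.0, 100.0]
contact_force: [-0.1, -0.4, 0.1]
width: -0.005
gripper_force: 0.0
tcp face [-38.9  55.5  19. ] [-0.09093395 -0.36429288  0.16026338]
```

```bash
python3 -m jog '[[-0.5,0,5,0,0,0],[0,0,4,0,0,0],[0,0,3,0,0,0],[0,0,3,0,0,0],[0,0,2.5,0,0,0],[0,0,0,0,0,0],[0,0,0,0,0,0],[0,0,0,0,0,0]]'
python3 - <<'E'
from h import *
C=Rc(9.9); c=np.array([.545,-.225,.057]); T=tool(); print('tcp face',((T[:3,3]-c)@C*1000).round(1), env.sense()['contact_force']@C)
E
python3 -m jog '[[0,0,-6,0,0,0],[0,0,-6,0,0,0],[0,0,-6,0,0,0],[0,0,-4,0,0,0],[-38,0,0,0,0,0],[-38,0,0,0,0,0],[-37,0,0,0,0,0],[0,0,0,0,0,0]]'
python3 - <<'E'
from h import *
C=Rc(9.9); c=np.array([.545,-.225,.057]); T=tool(); print('tcp face',((T[:3,3]-c)@C*1000).round(1), env.sense()['contact_force']@C)
E
```

```text
time: 6.6
position: [0.4988, -0.1795, 0.0454]
tool_rot: [160.2, 0.0, 99.8]
contact_force: [-2.5, -1.5, 2.7]
width: 0.001
gripper_force: 1.4
tcp face [-39.4  52.7   2. ] [-1.67075025 -1.02710583  3.49794889]
time: 7.4
position: [0.5108, -0.2988, 0.0672]
tool_rot: [160.2, 0.4, 99.5]
contact_force: [-0.6, -1.0, -0.6]
width: 0.001
gripper_force: 0.0
tcp face [-40.1 -66.8  25.4] [-0.88371501 -0.9348663  -0.26590032]
```

```bash
python3 -m jog '[[0,0,0,0,0,0],[0,0,0,0,0,0],[0,0,4,0,0,0],[0,0,4,0,0,0],[0,0,2,0,0,0],[0,0,0,0,0,0],[0,0,0,0,0,0],[0,0,0,0,0,0]]'
python3 - <<'E'
from h import *
C=Rc(9.9); c=np.array([.545,-.225,.057]); T=tool(); print('tcp face',((T[:3,3]-c)@C*1000).round(1), env.sense()['contact_force']@C)
E
```

```text
time: 8.2
position: [0.5143, -0.2907, 0.0565]
tool_rot: [160.2, -0.0, 99.9]
contact_force: [-0.6, 0.0, -0.1]
width: -0.001
gripper_force: 0.0
tcp face [-39.2 -59.4  13.7] [-0.55461794  0.10046966  0.12465532]
```

```bash
python3 -m jog '[[0.5,0,3,0,0,0],[0,0,3,0,0,0],[0,0,3,0,0,0],[0,0,2,0,0,0],[0,0,1.7,0,0,0],[0,0,0,0,0,0],[0,0,0,0,0,0],[0,0,0,0,0,0]]'
python3 - <<'E'
from h import *
C=Rc(9.9); c=np.array([.545,-.225,.057]); T=tool(); print('tcp face',((T[:3,3]-c)@C*1000).round(1), env.sense()['contact_force']@C)
E
python3 -m jog '[[0,0,-6,0,0,0],[0,0,-8,0,0,0],[0,0,-15,0,0,0],[0,0,-25,0,0,0],[0,0,-25,0,0,0],[0,0,-25,0,0,0],[0,0,0,0,0,0],[0,0,0,0,0,0]]' 85
python3 - <<'E'
from h import *
p,d=env.read_camera('top'); W=cloud('top',d)
for r in env.silhouettes('top','skey'):
    m=r['pixels']&(d>0); q=W[m]; col=p[r['pixels']].mean(0)
    print(round(r['p'],2),np.round(r['centre']),m.sum(),np.median(q,0).round(3),col.round())
r=env.silhouettes('top','dock'); 
for s in r[:2]: m=s['pixels']&(d>0); q=W[m]; q=q[(q[:,2]<.018)]; print('dock',s['p'],cv2.minEnclosingCircle(q[:,:2].astype(np.float32)),np.median(q,0))
q=W[(np.hypot(W[...,0]-.53,W[...,1]-.222)<.05)&(W[...,2]>.085)&(d>0)]
print(len(q),q.mean(0),cv2.minAreaRect(q[:,:2].astype(np.float32)*1000))
E
```

```text
time: 9.0
position: [0.5184, -0.2893, 0.0449]
tool_rot: [160.2, -0.0, 99.9]
contact_force: [-2.4, 0.7, 5.2]
width: -0.001
gripper_force: 2.9
tcp face [-39.2 -58.8   1.3] [-0.35043911  1.11012426  5.62489489]
time: 9.8
position: [0.4841, -0.2954, 0.143]
tool_rot: [160.1, 0.0, 99.9]
contact_force: [0.3, 0.7, -0.3]
width: 0.994
gripper_force: 0.0
0.77 [190. 241.] 251 [0.64  0.196 0.082] [142.  84.  63.]
0.75 [232. 231.] 219 [0.53  0.222 0.096] [169. 175. 177.]
0.51 [217. 181.] 276 [0.578 0.335 0.081] [ 74. 115. 179.]
0.51 [281. 233.] 229 [0.427 0.222 0.088] [155.  92.  68.]
dock 0.78 ((0.536129355430603, 0.22455446422100067), 0.04852435737848282) [0.5226687  0.21770553 0.00889708]
dock 0.45 ((0.0, 0.0), 0.0) [nan nan nan]
152 [0.534467   0.22358377 0.10041859] ((535.7849731445312, 224.53622436523438), (21.132505416870117, 34.220977783203125), 12.317216873168945)
  return _methods._mean(a, axis=axis, dtype=dtype,
  ret = um.true_divide(
```

Run:
```python
from h import *
rows([.536,.2245,.19],toolR(np.eye(3),102.3),13)
```

```text
[38.6, 11.5, 0.2, 0.0264, 0.0004, -0.0032],
[38.6, 11.6, -0.1, 0.0264, 0.0004, -0.0032],
[38.6, 11.7, -0.4, 0.0264, 0.0004, -0.0032],
[38.5, 11.8, -0.7, 0.0264, 0.0004, -0.0032],
[38.5, 11.9, -1.0, 0.0264, 0.0004, -0.0032],
[38.4, 12.0, -1.3, 0.0264, 0.0004, -0.0032],
[38.4, 12.1, -1.6, 0.0264, 0.0004, -0.0032],
[38.4, 12.2, -1.9, 0.0264, 0.0004, -0.0032],
[38.3, 12.2, -2.2, 0.0264, 0.0004, -0.0032],
[38.3, 12.3, -2.5, 0.0264, 0.0004, -0.0032],
[38.3, 12.3, -2.8, 0.0264, 0.0004, -0.0032],
[38.2, 12.4, -3.1, 0.0264, 0.0004, -0.0032],
[38.2, 12.4, -3.4, 0.0264, 0.0004, -0.0032],
```

```bash
python3 -m jog '[[39,11.5,-2,0.0264,0,-0.003],[39,11.5,-3,0.0264,0,-0.003],[39,11.5,-3,0.0264,0,-0.003],[38.5,12,-3,0.0264,0,-0.003],[38.5,12,-2,0.0264,0,-0.003],[38.5,12,-1.5,0.0264,0,-0.003],[38,12,-1,0.0264,0,-0.003],[38,12,-1,0.0264,0,-0.003]]'
python3 - <<'E'
from h import *
rows([.536,.2245,.19],toolR(np.eye(3),102.3),5)
E
```

```text
time: 10.75
position: [0.5127, 0.0262, 0.1804]
tool_rot: [172.5, 0.3, 101.3]
contact_force: [0.2, 0.1, -0.3]
width: 0.992
gripper_force: 0.0
[38.0, 12.5, -0.5, 0.0263, 0.0013, -0.0034],
[37.9, 12.6, -0.8, 0.0263, 0.0013, -0.0034],
[37.9, 12.7, -1.1, 0.0263, 0.0013, -0.0034],
[37.8, 12.8, -1.3, 0.0263, 0.0013, -0.0034],
[37.8, 12.9, -1.6, 0.0263, 0.0013, -0.0034],
```

```bash
python3 -m jog '[[38,12,-0.5,0.0264,0.001,-0.003],[38,12.5,-1,0.0264,0.001,-0.003],[38,12.5,-1,0.0264,0.001,-0.003],[38,12.5,-1,0.0264,0.001,-0.003],[36,12.5,-1.5,0.0264,0.001,-0.003],[0,0,0,0,0,0],[0,0,0,0,0,0],[0,0,0,0,0,0]]'
python3 - <<'E'
from h import *
T=tool(); p,d=env.read_camera('wrist'); cv2.imwrite('pics/w2.png',p); W=cloud('wrist',d,T)
print(T[:3,3])
for r in env.silhouettes('wrist','skey')[:4]:
    m=r['pixels']&(d>0); q=W[m]; print(round(r['p'],2),np.round(r['centre']),m.sum(),np.median(q,0).round(4),p[m].mean(0).round())
q=W[(np.hypot(W[...,0]-.536,W[...,1]-.2245)<.03)&(W[...,2]>.085)&(W[...,2]<.108)&(d>0)]
print(len(q),np.percentile(q,[2,50,98],axis=0).round(4).tolist(),cv2.minAreaRect(q[:,:2].astype(np.float32)*1000))
q=W[(np.hypot(W[...,0]-.536,W[...,1]-.2245)<.043)&(W[...,2]>.028)&(W[...,2]<.040)&(d>0)]
if len(q): print('drum',cv2.minEnclosingCircle(q[:,:2].astype(np.float32)*1000),np.median(q,0))
E
```

```text
time: 11.55
position: [0.5354, 0.2187, 0.1894]
tool_rot: [180.0, 0.2, 102.0]
contact_force: [0.2, -0.5, 1.2]
width: 0.996
gripper_force: 0.0
[0.53541737 0.21872822 0.1893801 ]
0.98 [ 83. 424.] 2867 [0.5788 0.3348 0.0901] [ 60. 199. 241.]
0.86 [230. 320.] 1843 [0.5357 0.2296 0.1005] [238. 241. 242.]
0.79 [197. 183.] 2597 [0.4353 0.2289 0.0863] [223. 164. 107.]
0.55 [282. 443.] 2255 [0.6389 0.204  0.0845] [225. 162. 104.]
1224 [[0.5254, 0.2092, 0.0883], [0.5358, 0.2279, 0.1008], [0.548, 0.2411, 0.1034]] ((537.1103515625, 223.98228454589844), (19.972637176513672, 34.164466857910156), 16.455846786499023)
drum ((537.2691040039062, 223.904541015625), 32.914188385009766) [0.53153117 0.23154981 0.0337971 ]
```

View pics/w2.png

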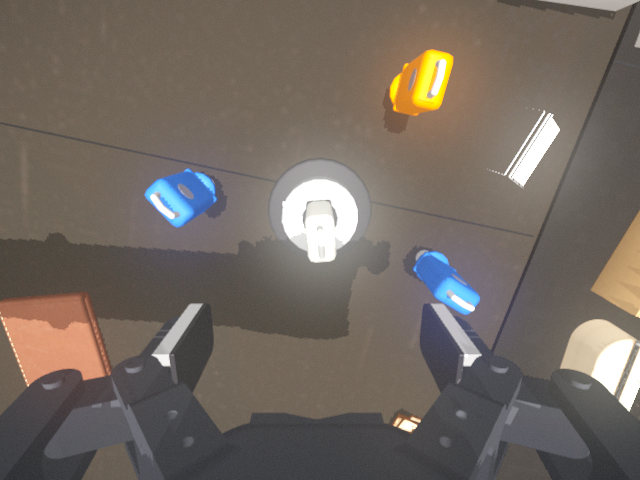

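The wrist view shows the white key in the dock at (320,232) between the open fingers; the blue ones at (183,197) and (445,280) and the orange one at (425,83) stay clear of the finger path.

Run:
```python
from h import *
rows([.537,.224,.049],toolR(np.eye(3),104.5),8)
```

```text
[0.7, 0.3, 17.6, 0.0002, 0.0002, -0.0056],
[0.7, 0.3, 17.6, 0.0002, 0.0002, -0.0056],
[0.7, 0.3, 17.6, 0.0002, 0.0002, -0.0056],
[0.7, 0.3, 17.6, 0.0002, 0.0002, -0.0056],
[0.6, 0.3, 17.6, 0.0002, 0.0002, -0.0056],
[0.6, 0.3, 17.6, 0.0002, 0.0002, -0.0056],
[0.6, 0.3, 17.6, 0.0002, 0.0002, -0.0056],
[0.6, 0.3, 17.6, 0.0002, 0.0002, -0.0056],
```

```bash
python3 -m jog '[[2,1,5,0,0,-0.02],[1,1,15,0,0,-0.02],[0,0,25,0,0,0],[0,0,35,0,0,0],[0,0,30,0,0,0],[0,0,15,0,0,0],[0,0,5,0,0,0],[0,0,0,0,0,0]]'
python3 - <<'E'
from h import *
rows([.537,.224,.049],toolR(np.eye(3),104.5),1); p,d=env.read_camera('wrist'); T=tool(); rows([.537,.224,.049],toolR(np.eye(3),104.5),1)
E
```

```text
time: 12.45
position: [0.5373, 0.2235, 0.0599]
tool_rot: [179.9, 0.1, 104.4]
contact_force: [-0.3, 0.8, -0.1]
width: 0.993
gripper_force: 0.0
[0.6, -0.1, 10.9, 0.0014, 0.0017, -0.0019],
[0.6, -1.0, 12.0, 0.0034, 0.0014, -0.0019],
```

Well centred; go down the last 11 mm and close.

```bash
python3 -m jog '[[0,0,5,0,0,0],[0,0,4,0,0,0],[0,0,2,0,0,0],[0,0,0,0,0,0],[0,0,0,0,0,0],[0,0,0,0,0,0],[0,0,0,0,0,0],[0,0,0,0,0,0]]'; python3 -m jog '[[0,0,0,0,0,0],[0,0,0,0,0,0],[0,0,0,0,0,0],[0,0,0,0,0,0],[0,0,0,0,0,0],[0,0,0,0,0,0],[0,0,0,0,0,0],[0,0,0,0,0,0]]' 0
```

```text
time: 13.3
position: [0.5374, 0.2236, 0.0493]
tool_rot: [179.9, 0.1, 104.4]
contact_force: [-0.6, -0.3, -0.0]
width: 0.996
gripper_force: 0.0
time: 14.1
position: [0.5375, 0.2236, 0.0493]
tool_rot: [179.9, 0.1, 104.4]
contact_force: [0.2, 0.7, 1.7]
width: 0.225
gripper_force: 58.6
```

```bash
python3 -m jog '[[0,0,-4,0,0,0],[0,0,-8,0,0,0],[0,0,-12,0,0,0],[0,0,-18,0,0,0],[0,0,-25,0,0,0],[0,0,-25,0,0,0],[0,0,-18,0,0,0],[0,0,0,0,0,0]]'
python3 - <<'E'
from h import *
C=Rc(9.9); c=np.array([.545,-.225,.057]); R=toolR(C,92)
P=c+C@np.array([.0362,-.002,.0393+.055]); print(P); rows(P,R,13)
E
```

```text
time: 14.9
position: [0.5396, 0.224, 0.1631]
tool_rot: [179.5, 0.0, 104.4]
contact_force: [0.7, 0.8, -0.8]
width: 0.229
gripper_force: 58.6
[ 0.54708196 -0.22666687  0.15799414]
[-33.7, -8.1, 0.3, -0.0261, -0.0015, 0.0033],
[-33.7, -7.9, 0.2, -0.0261, -0.0015, 0.0033],
[-33.8, -7.8, 0.0, -0.0261, -0.0015, 0.0033],
[-33.8, -7.7, -0.1, -0.0261, -0.0015, 0.0033],
[-33.8, -7.6, -0.3, -0.0261, -0.0015, 0.0033],
[-33.9, -7.5, -0.4, -0.0261, -0.0015, 0.0033],
[-33.9, -7.4, -0.6, -0.0261, -0.0015, 0.0033],
[-33.9, -7.2, -0.7, -0.0261, -0.0015, 0.0033],
[-33.9, -7.1, -0.8, -0.0261, -0.0015, 0.0033],
[-34.0, -7.0, -1.0, -0.0261, -0.0015, 0.0033],
[-34.0, -6.8, -1.1, -0.0261, -0.0015, 0.0033],
[-34.0, -6.7, -1.2, -0.0261, -0.0015, 0.0033],
[-34.0, -6.5, -1.4, -0.0261, -0.0015, 0.0033],
```

```bash
python3 -m jog '[[-20,-8,0,-0.026,-0.0015,0.003],[-34,-8,0,-0.026,-0.0015,0.003],[-34,-8,0,-0.026,-0.0015,0.003],[-34,-8,0,-0.026,-0.0015,0.003],[-34,-7.5,0,-0.026,-0.0015,0.003],[-34,-7.5,0,-0.026,-0.0015,0.003],[-34,-7.5,-0.5,-0.026,-0.0015,0.003],[-34,-7,-0.5,-0.026,-0.0015,0.003]]'
python3 - <<'E'
from h import *
C=Rc(9.9); c=np.array([.545,-.225,.057]); R=toolR(C,92)
P=c+C@np.array([.0362,-.002,.0393+.055]); print(P); rows(P,R,6)
E
```

```text
time: 15.7
position: [0.5378, -0.0427, 0.1555]
tool_rot: [168.0, 0.6, 103.0]
contact_force: [0.9, -0.7, -0.9]
width: 0.226
gripper_force: 58.6
[ 0.54708196 -0.22666687  0.15799414]
[-30.2, -5.2, -1.2, -0.0231, -0.0012, 0.0032],
[-30.2, -5.1, -1.3, -0.0231, -0.0012, 0.0032],
[-30.3, -5.0, -1.4, -0.0231, -0.0012, 0.0032],
[-30.3, -4.8, -1.4, -0.0231, -0.0012, 0.0032],
[-30.3, -4.7, -1.5, -0.0231, -0.0012, 0.0032],
[-30.3, -4.6, -1.6, -0.0231, -0.0012, 0.0032],
```

```bash
python3 -m jog '[[-35,-6,-1.5,-0.027,-0.0015,0.004],[-35,-6,-1.5,-0.027,-0.0015,0.004],[-35,-6,-1.5,-0.027,-0.0015,0.004],[-35,-6,-1.5,-0.027,-0.0015,0.004],[-30,-5,-1.5,-0.027,-0.0015,0.004],[0,0,0,0,0,0],[0,0,0,0,0,0],[0,0,0,0,0,0]]'
cat >> h.py <<'E'
def chk(dz,P0=(.0362,-.002),a=92):
    C=Rc(9.9); c=np.array([.545,-.225,.057]); T=tool()
    print('tip rel port mm',((T[:3,3]+.0393*T[:3,2]-c)@C*1000-[1000*P0[0],1000*P0[1],0]).round(1),'F face',(env.sense()['contact_force']@C).round(1))
    rows(c+C@np.array([*P0,.0393+dz]),toolR(C,a),1)
E
python3 - <<'E'
from h import *
T=tool(); p,d=env.read_camera('wrist'); cv2.imwrite('pics/w3.png',p); np.savez('w3.npz',p=p,d=d,T=T)
W=cloud('wrist',d,T); C=Rc(9.9); c=np.array([.545,-.225,.057]); L=(W-c)@C*1000
q=L[(d>0)&(np.hypot(L[...,0]-36.2,L[...,1]+2)<24)&(L[...,2]>10)&(L[...,2]<17)]; print(len(q))
if len(q)>50: print(np.percentile(q,[1,50,99],axis=0).round(1),least_squares(lambda p:np.hypot(q[:,0]-p[0],q[:,1]-p[1])-p[2],[36,-2,15],loss='soft_l1').x)
chk(.055)
E
```

```text
time: 16.5
position: [0.5462, -0.2122, 0.1572]
tool_rot: [160.3, 0.6, 101.9]
contact_force: [-0.4, 0.3, -1.6]
width: 0.229
gripper_force: 58.6
568
[[19.  -5.7 10.1]
 [34.5  8.2 12.8]
 [53.5 15.2 14.4]] [36.42850189 -3.3665103  16.25232349]
tip rel port mm [ 1.4 14.8 53.7] F face [-0.3  0.2 -1.2]
[-14.7, -2.2, -1.3, -0.0045, -0.0016, 0.0018],
```

View pics/w3.png

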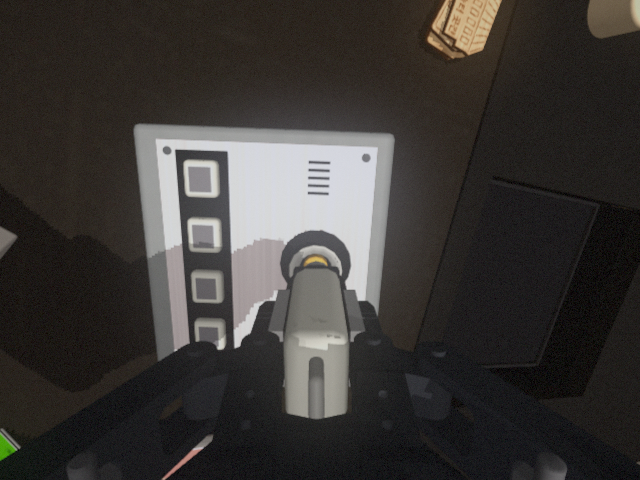

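The view shows the white key upright in the fingers (col ~318), with the port at (315,262), still about 15 mm off along tool x.

```bash
python3 -m jog '[[-7,-1,5,-0.0045,-0.0015,0.002],[-6,-1,8,0,0,0],[0,0,8,0,0,0],[0,0,8,0,0,0],[0,0,0,0,0,0],[0,0,0,0,0,0],[0,0,0,0,0,0],[0,0,0,0,0,0]]'
python3 - <<'E'
from h import *
chk(.018)
E
```

```text
time: 17.35
position: [0.557, -0.2256, 0.1306]
tool_rot: [159.9, 0.8, 101.6]
contact_force: [0.2, -0.6, -1.2]
width: 0.226
gripper_force: 58.7
tip rel port mm [ 0.1 -0.7 25.8] F face [-0.4 -0.6 -1.2]
[0.7, -0.0, 7.8, 0.0015, 0.0027, -0.0024],
```

```bash
python3 -m jog '[[0.7,0,3,0.0015,0.0025,-0.002],[0,0,3,0,0,0],[0,0,3,0,0,0],[0,0,2,0,0,0],[0,0,0,0,0,0],[0,0,0,0,0,0],[0,0,0,0,0,0],[0,0,0,0,0,0]]'
python3 - <<'E'
from h import *
chk(.011)
E
```

```text
time: 18.15
position: [0.5605, -0.2242, 0.12]
tool_rot: [160.0, 0.7, 101.7]
contact_force: [0.6, 0.2, -0.8]
width: 0.227
gripper_force: 58.7
tip rel port mm [-0.2  0.2 14.6] F face [ 0.3  0.1 -1. ]
[-0.2, 0.2, 3.6, -0.0004, -0.0001, -0.0006],
```

```bash
python3 -m jog '[[0,0,1,0,0,0],[0,0,1,0,0,0],[0,0,1,0,0,0],[0,0,0.5,0,0,0],[0,0,0,0,0,0],[0,0,0,0,0,0],[0,0,0,0,0,0],[0,0,0,0,0,0]]'
python3 - <<'E'
from h import *
F=[]
for i in range(3): env.read_camera('scene'); F.append(env.sense()['contact_force']@Rc(9.9))
print(np.round(F,2)); chk(.006)
E
```

```text
time: 18.95
position: [0.5616, -0.2239, 0.1166]
tool_rot: [160.0, 0.7, 101.8]
contact_force: [-0.1, 0.3, -0.4]
width: 0.225
gripper_force: 58.7
[[-0.25 -0.45 -0.22]
 [-0.58 -0.74 -0.99]
 [-0.53 -0.07 -0.65]]
tip rel port mm [-0.3  0.2 11. ] F face [-0.5 -0.1 -0.7]
[-0.2, 0.3, 5.0, -0.0006, -0.0001, -0.0006],
```

```bash
python3 -m jog '[[0,0,1,0,0,0],[0,0,1,0,0,0],[0,0,1,0,0,0],[0,0,0,0,0,0],[0,0,0,0,0,0],[0,0,0,0,0,0],[0,0,0,0,0,0],[0,0,0,0,0,0]]'
python3 - <<'E'
from h import *
F=[]
for i in range(5): env.read_camera('scene'); F.append(env.sense()['contact_force']@Rc(9.9))
print(np.mean(F,0).round(2),np.std(F,0).round(2)); chk(.006)
E
```

```text
time: 19.9
position: [0.5626, -0.2237, 0.1138]
tool_rot: [160.0, 0.7, 101.8]
contact_force: [-0.9, 0.8, 0.7]
width: 0.228
gripper_force: 58.8
[-0.42 -0.13  0.26] [0.39 0.51 0.32]
tip rel port mm [-0.3  0.2  8. ] F face [-1.   0.5  0.8]
[-0.3, 0.2, 2.0, -0.0005, -0.0002, -0.0005],
```

```bash
python3 -m jog '[[0,0,1,0,0,0],[0,0,1,0,0,0],[0,0,0.4,0,0,0],[0,0,0,0,0,0],[0,0,0,0,0,0],[0,0,0,0,0,0],[0,0,0,0,0,0],[0,0,0,0,0,0]]'
python3 - <<'E'
from h import *
F=[]
for i in range(12): env.read_camera('scene'); F.append(env.sense()['contact_force']@Rc(9.9))
print(np.mean(F,0).round(2),np.std(F,0).round(2)); chk(.006)
E
```

```text
time: 20.95
position: [0.5635, -0.2236, 0.1115]
tool_rot: [160.0, 0.7, 101.8]
contact_force: [-1.1, 0.5, 1.5]
width: 0.23
gripper_force: 58.8
[-0.24  0.2   1.88] [0.53 0.62 0.74]
tip rel port mm [-0.3  0.2  5.6] F face [-0.6  1.2  1.7]
[-0.2, 0.2, -0.4, -0.0006, -0.0001, -0.0005],
```

Run:
```python
from h import *
p,d=env.read_camera('scene'); w,_=env.read_camera('wrist')
c=cv2.resize(p[130:310,330:530],(400,360),interpolation=3)
cv2.imwrite('pics/f.png',np.hstack([c,cv2.resize(w,(400,360))]))
```

```text
(no output)
```

View pics/f.png

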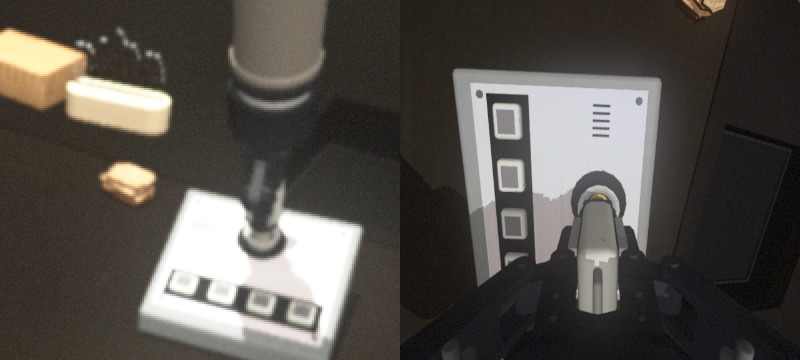

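The key's nose is in the port (left view, at 262,235), square to the face, and all four keys are up. The axial force matches half travel, so I'm handing in.

```bash
python3 -c "
from station import env
print(env.hand_in())"
```

```text
the job is handed in; nothing more can be done
None
```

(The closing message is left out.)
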